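# Slide the vial tray home in the autosampler's loading guide

### The job

Take the vial tray from its parking stand and set it down in the open front of the loading guide, its blue handle pointing away from the hood, and let go of it. Then take it again by the blue handle and slide it straight along the guide's centre line under the hood until it is fully home, with the orange plunger inside pressed in all the way; it jams when pushed off-centre or askew, so never force it. Let go, and leave the jar, the amber bottle and the beaker where they stand.

Things in the scene. Friction and masses are not known exactly. Their poses are not given: they have to be found in the camera images.
- tray: White vial tray, one rigid loose part of 0.3 to 0.5 kg, that starts on the parking stand. Base plate 66 mm in x, 140 mm in y, 10 mm thick; origin at the centre of its underside. x points forward, the way it slides in. A plinth and teal vial rack are fixed on it; a flat tongue (14 mm wide, 5 mm thick) runs back (-x) from the middle of its rear edge to a blue upright handle.
- rack_center (a point): Where to grip the rack to carry the tray: middle of the teal rack, 32 mm above the tray's underside, axes as the tray's. Rack and plinth are 62 mm wide in x, 118 mm in y; solid from 10 to 46 mm above the underside, vial caps up to 60 mm. Grip across the 62 mm, front to back, midway along y; the fingers have 60 mm free behind the plate and all room in front.
- handle (a point): On the blue handle, 110 mm behind (-x of) the rack's middle on the tray's centre line, 36 mm above the tray's underside, 17 mm below the handle's top. The handle is 20 mm long in x and 12 mm wide in y (grip it across y). Axes as the tray's. On the parking stand two cheeks flank it too closely to grip it.
- stand: Fixed grey parking stand: 3 mm thick plate (205 x 150 mm) under the tray, with two upright cheeks (30 mm in x, 10 mm thick, tops at 53 mm) beside the handle, 5.5 mm from it on either side. The tray lifts straight up out of it. Origin on the worktop below the rack's middle, axes as the tray's at the start.
- guide: Aluminium loading guide, white hood. Origin on the worktop, on the centre line, below the hood's front edge; x points along the guide into the hood. Floor 3 mm thick from x = -0.15. Walls 22 mm high, grippy: funnel 180 mm wide at x = -0.145 narrows to 146 mm at -0.04, then parallel. Hood from x = 0 to 0.105, 73 mm clear above the worktop, top at 82 mm: the rack passes, a gripper does not.
- setdown (a point): Fixed point on the guide's floor (3 mm above the worktop), on its centre line, 95 mm in front of the hood's edge; axes as the guide's. Set the tray down with its underside's centre here (25 mm either way along x will do), its x along the guide's; the handle then stands out in front of the guide.
- plunger (a joint): Orange-headed plunger inside on the centre line: 0 = out, 0.010 m = in to its hard stop, the tray's home. It resists with 4 N and stays where it is pushed. How deep it sits is not known beforehand: the tray's front edge meets it when the tray's origin is at x = 0.040 to 0.060 in the guide's frame, and is home 10 mm farther on. Until then the tray slides with 1 to 5 N when pushed centrally.
- jar_center (a point): Bystander: middle of the jar with yellow lid, 52 mm across, 46 mm tall. Leave it.
- bottle_center (a point): Bystander: middle of the small amber reagent bottle with black cap, 45 x 40 x 85 mm. Leave it.
- beaker_center (a point): Bystander: middle of the glass beaker, 55 mm across, 68 mm tall. Leave it.
There are look-alikes about, which are no part of the job. Leave any pink look-alike of the tray alone.

How it is judged (in metres and radians):
On the way, in this order (a step that is already met when the one before it is completed fails the run):
1. the tray lies on the floor of the guide's open front, within 30 mm of the centre line and in line with the guide to 0.15 rad, and has been let go (x of rack_center in the frame of guide between -0.13 and -0.045 m and y of rack_center in the frame of guide between -0.03 and 0.03 m and x of handle in the frame of guide below -0.14 m and z of rack_center in the frame of guide below 0.039 m and angle between the x axis of rack_center and the x axis of guide, either way round below 0.15 rad and contact force between the fingers and anything else below 0.1 N), for 0.1 s.
2. the tray is taken again by its blue handle, before it has gone under the hood (distance between the grasp point and handle below 0.028 m and contact force between the fingers and anything else above 2 N and x of rack_center in the frame of guide below -0.01 m), for 0.1 s.
At the end, for the whole second after the job is handed in: The plunger is pressed in by at least 8.5 of its 10 mm, and the tray lies flat on the floor of the guide under the hood, its rack's middle at least 46 mm past the hood's front edge and in line with the guide to 0.06 rad, let go (value of joint plunger above 0.0085 m and x of rack_center in the frame of guide above 0.046 m and y of rack_center in the frame of guide between -0.01 and 0.01 m and z of rack_center in the frame of guide below 0.039 m and angle between the x axis of rack_center and the x axis of guide, either way round below 0.06 rad and angle between rack_center's own z axis and vertical below 0.05 rad and contact force between the fingers and anything else below 0.1 N); the robot touches nothing.
It fails at once if the tray is forced: it presses on the guide's floor, walls or hood with more than 60 N (contact force between tray and guide above 60 N).
It fails at once if the tray is tipped by more than 0.5 rad (angle between rack_center's own z axis and vertical above 0.5 rad).
It fails at once if the jar, the amber bottle or the beaker is moved by more than 30 mm (distance of any of jar_center, bottle_center, beaker_center from where it was at the start of the episode above 0.03 m).
It also fails if it takes over 69 s, if anything falls off the work surface, if the arm or the gripper's body presses on something with over 40 N, if the wrist force passes 120 N, or if a joint passes its speed limit or range.

### The arm

A 6-joint arm with a two-finger parallel gripper is mounted at the origin on a cart in front of the work surface, level with it; the furniture and walls round the work are solid. World frame = base frame: x ahead of the robot, y to its left, z up, the work surface at z = 0. Lengths are in mm, angles in rad, forces in N, time in s.
With the tool pointing down it reaches from about 300 to 875 mm from the base axis. Payload 6.4 kg.
Tool frame: the origin (TCP) lies midway between the tips of the shut fingers; the grasp point (between the pads) lies manip.grip_depth behind it (manip.grip_depth is the distance from the TCP to the grasp point, in mm); z points along the fingers, y is the line along which they close (so a half turn about z gives the same grasp; the last joint's range is limited). The gripper opens to 85 mm and grips with 20 to 120 N. Pads are 22 mm wide; open, the fingers measure 114 mm over their backs; the gripper's body (76 mm by 85 mm) begins 54 mm behind the grasp point. The pads swing forward as they close: fully open they stand 13 mm farther back than shut.
Start: joints at [-1.357, 0.181, 1.607, -0, 1.354, -0.206], TCP at [234.374, -525.08, 197.088] pointing down, gripper open.
Joint ranges: [-2.99, 2.99], [-0.89, 2.07], [0.3, 2.58], [-1.14, 4.28], [0, 2.63], [-3.12, 3.12]. Speed limits (rad/s): [2.57, 2.57, 3.01, 3.14, 3.14, 3.14].

### API

Orientations are given as a unit quaternion [w, x, y, z].
In Python, from workcell import read_state, cams, manip gives the robot as it stands.
- The arm moves only by the tool step_arm, never from a script. Its arguments are lists of equal length, an entry for each row: "delta_pos": the shift along the tool's x, y, z in mm, a list of three; "turn": the turn, a rotation vector about the tool's x, y, z in rad, a list of three; "fingers": the closure in counts, from 0 (fully open) to 255 (shut). A call has 1 to 20 rows; each row shifts and turns the commanded pose from where the row before left it, along the tool's axes as they then stand; what a row does not reach is not made up. A row lasts 1/8 s, in which the tool goes at most 62.5 mm and 10.7 degrees, less where a joint would pass 70% of its speed; a pose out of reach is approached as far as the arm can. A call is refused whole if a number of a shift passes 62.5 or a number of a turn 0.188, either way. A call with a gripper value outside its range is refused whole. The fingers move at their own pace and stop on an object; "squeeze" is the grip in N (left out, the last holds). Time passes only in rows, so rows that do not move let the fingers close. It gives the time, the measured TCP pose, the force, the opening and the grip force at its end, in the units of the state.
- read_state(): the state, without advancing time (a new reading comes with each control period).
- cams.read_camera(name): name is "side" or "top" or "wrist"; returns a dict with "pixels" (400x640x3 uint8, red, green, blue), "depth" (400x640 float32, mm along the optical axis (not along the pixel's ray), 0 where there is no reading), "fov_y" (degrees; the focal length in pixels is half the picture's height over the tangent of half this angle, whatever the lens; pixels are square), "cx", "cy" (the principal point, pixels), "k1" (the pictures are not rectified: a ray, as slopes to the right and down, at radius r is drawn at 1 + k1 r^2 times it, then the intrinsics apply), "extrinsics" (4x4, takes a point from camera to world coordinates). Camera axes: x right, y down, z forward; pixel columns grow to the right and rows downward; lengths in mm; the calibration is good to about 2 mm. A picture is of the moment at which its call begins.
- manip.finish_job(): hands the job in; it is judged then, once.
The state is a dict: "time_s": time; "qpos": joint angles; "joint_vel": joint speeds; "joint_torque": joint torques, N m; "position": TCP position; "ee_rot": TCP orientation; "force": force on the tool from outside, world axes, zero at the start; "torque": the same for the moment, N m; "gripper_width": finger opening in mm; "grasp_force": force on a finger pad.
Only numpy, scipy, OpenCV 4.12 (cv2) and the standard library are available. Lean on these libraries where they do the work, as an engineer would, in place of code of your own. Each camera call takes 0.05 s, during which the arm holds its last target. There are 200 camera calls.

## Working session

There is one attempt and no reset: what is moved stays moved. The work goes in short steps, Python scripts to look and compute and a tool call to move; the robot and the scene stay as the last step left them, time stands still between calls to the robot, and variables do not carry over. Pictures are saved under pics/ and viewed, at most 10 in all, crops included, and the job is handed in when it is done.

Besides the shell and the picture viewer there is one more tool, called as name(argument=value, ...) on one line, values as JSON. step_arm: Moves the arm, as the interface text tells. Its arguments: {"type":"object","properties":{"delta_pos":{"type":"array"},"turn":{"type":"array"},"fingers":{"type":"array"},"squeeze":{"type":"number"}},"required":["delta_pos","turn","fingers"]}

```bash
mkdir -p pics; cat > h.py <<'E'
import numpy as np,cv2
from workcell import read_state,cams,manip
def shot(n,tag):
    d=cams.read_camera(n); np.savez(f'{tag}.npz',**d); cv2.imwrite(f'pics/{tag}.png',d['pixels'][:,:,::-1]); return d
def load(tag): return dict(np.load(f'{tag}.npz'))
def ray(d,u,v):
    f=200/np.tan(np.radians(float(d['fov_y']))/2)
    K=np.array([[f,0,float(d['cx'])],[0,f,float(d['cy'])],[0,0,1]])
    p=np.stack([np.ravel(u),np.ravel(v)],1).astype(float)
    q=(p-K[:2,2])/f; s=q.copy()
    for _ in range(20): s=q/(1+float(d['k1'])*(s**2).sum(1,keepdims=True))
    return np.c_[s,np.ones(len(s))]
def world(d,u,v,z=None):
    r=ray(d,u,v); E=d['extrinsics']; o=E[:3,3]; w=r@E[:3,:3].T
    if z is None:
        dep=d['depth'][np.ravel(v).astype(int),np.ravel(u).astype(int)][:,None]; return o+w*dep
    return o+w*((z-o[2])/w[:,2:3])
E
python3 - <<'E'
from h import *
s=read_state();print(s,manip.grip_depth)
for n in('top','side'):
    d=shot(n,n+'0');print(n,d['fov_y'],d['cx'],d['cy'],d['k1'],d['extrinsics'].round(2).tolist())
E
```

```text
{'time_s': 0.0, 'qpos': array([-1.35731128e+00,  1.81562827e-01,  1.60805318e+00, -2.74248041e-05,
        1.35381773e+00, -2.06325292e-01]), 'joint_vel': array([ 7.46648918e-04, -1.07132322e-03, -1.42018935e-04, -1.59378212e-03,
        3.31827469e-04,  3.86926212e-05]), 'joint_torque': array([ 1.10737470e-03, -4.44865680e+01, -3.51334584e+01, -7.17847934e-05,
        9.05827823e-03, -3.33964429e-06]), 'position': array([ 234.21668694, -524.42812141,  196.15015099]), 'ee_rot': array([-9.20489329e-04,  9.78049647e-01,  2.08369962e-01, -1.66834936e-05]), 'force': array([-0.08222713,  0.11060706, -0.8442158 ]), 'torque': array([0.01955817, 0.01864475, 0.03497625]), 'grasp_force': 0.0, 'gripper_width': 85.38663154337827} 18.700000000000003
top 50.45688140678508 325.07028098447324 202.9540403353799 -0.08697303379120044 [[0.03, -0.99, 0.17, 350.5], [-1.0, -0.03, -0.0, -63.15], [0.01, -0.17, -0.99, 1451.36], [0.0, 0.0, 0.0, 1.0]]
side 53.57519503160854 318.8240176190373 204.30154057068899 0.0015677618593951243 [[0.97, 0.2, -0.12, 722.01], [0.23, -0.86, 0.46, -572.28], [-0.01, -0.48, -0.88, 1031.37], [0.0, 0.0, 0.0, 1.0]]
```

View pics/top0.png

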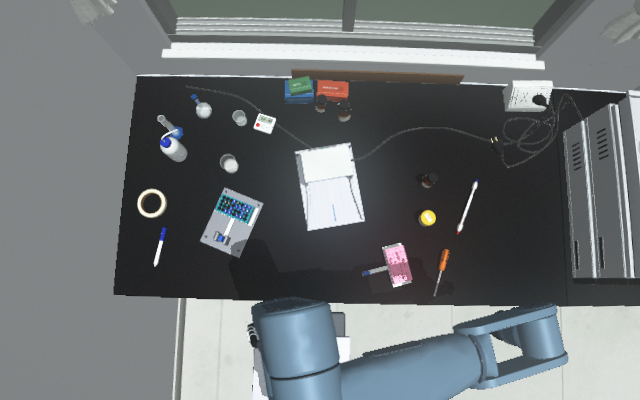

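View pics/side0.png

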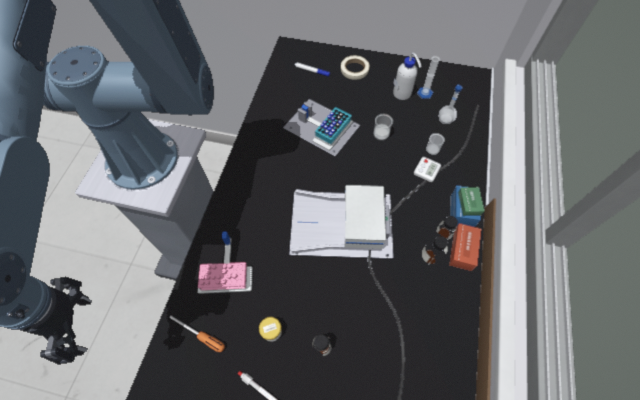

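Top: the tray on its stand is near (232,218), with the rack at (236,206) and the handle at (222,237). The guide is at (330,190), with the hood at (325,162). The pink decoy is at (398,265), the beaker at (229,163), the jar at (428,218) and the bottle at (429,180). I'll enlarge to read the edges.

```bash
python3 - <<'E'
from h import *
d=load('top0');im=d['pixels'][:,:,::-1]
a=cv2.resize(im[180:264,194:272],None,fx=5,fy=5,interpolation=cv2.INTER_CUBIC)
b=cv2.resize(im[138:236,290:370],None,fx=5,fy=5,interpolation=cv2.INTER_CUBIC)
o=np.zeros((490,790,3),np.uint8);o[:420,:390]=a;o[:490,390:790]=b
cv2.imwrite('pics/c1.png',o)
E
```

```text
(no output)
```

View pics/c1.png

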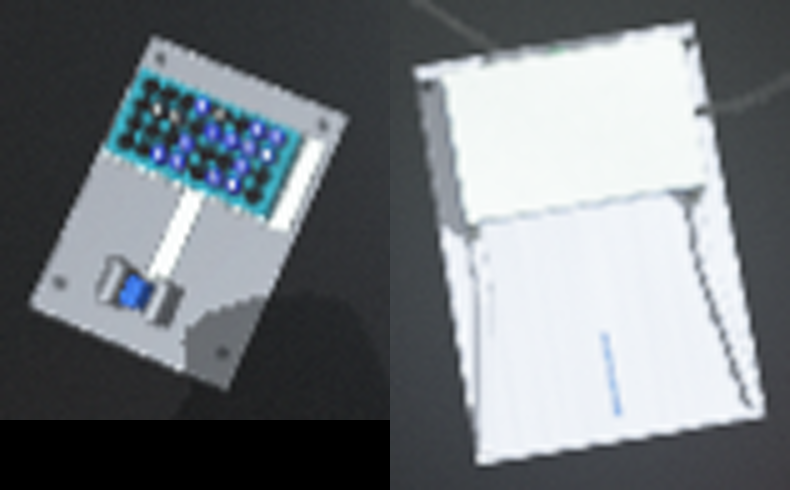

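The crop shows:
- **Stand corners:** crop (152,38), (348,117), (230,390), (30,303).
- **Teal rack top corners:** (143,70), (303,135), (268,218), (105,153).
- **Handle top:** (134,291).
- **Guide front corners:** (478,465), (765,412).
- **Blue centre line:** (604,335) to (617,412).
- **Hood front edge:** (468,225) to (703,188).

```bash
python3 - <<'E'
from h import *
d=load('top0')
def W(ps,ox,oy,x0,z):
    p=np.array(ps,float);return world(d,ox+(p[:,0]-x0+.5)/5-.5,oy+(p[:,1]+.5)/5-.5,z)
st=W([(152,38),(348,117),(230,390),(30,303)],194,180,0,3)
rk=W([(143,70),(303,135),(268,218),(105,153)],194,180,0,49)
hd=W([(134,291)],194,180,0,56)
print('stand',st.round(1).tolist(),st.mean(0)); print('rack',rk.round(1).tolist(),rk.mean(0)); print('handle',hd)
ang=lambda v:np.degrees(np.arctan2(v[1],v[0]))
print('tray yaw',ang(rk.mean(0)-hd[0]),np.linalg.norm(rk.mean(0)-hd[0]),ang(st[:2].mean(0)-st[2:].mean(0)),ang(rk[:2].mean(0)-rk[2:].mean(0)))
fr=W([(478,465),(765,412)],290,138,390,3);bl=W([(604,335),(617,412)],290,138,390,3);hf=W([(468,225),(703,188)],290,138,390,82)
ht=W([(442,75),(690,22)],290,138,390,82)
for n,a in(('front',fr),('blue',bl),('hoodfront',hf),('hoodback',ht)):print(n,a.round(1).tolist(),a.mean(0).round(1),np.linalg.norm(a[0]-a[1]))
print('yaws',ang(fr[0]-fr[1])-90,ang(bl[0]-bl[1]),ang(hf[0]-hf[1])-90,ang(bl.mean(0)-fr.mean(0)))
for u,v in((229,163),(428,218),(429,180)):print(world(d,[u],[v]).round(0))
E
```

```text
stand [[643.2, 288.6, 3.0], [591.1, 148.2, 3.0], [400.7, 219.2, 3.0], [455.5, 360.9, 3.0]] [522.61252934 254.20894166   3.        ]
rack [[611.7, 282.0, 49.0], [570.3, 171.0, 49.0], [513.7, 191.4, 49.0], [554.3, 303.9, 49.0]] [562.52031099 237.10017901  49.        ]
handle [[461.80146381 276.417327    56.        ]]
tray yaw -21.32395078955993 108.34723948235785 -20.772952676218047 -20.342313455463007
front [[499.5, -7.5, 3.0], [541.6, -203.8, 3.0]] [ 520.5 -105.6    3. ] 200.6825098786091
blue [[592.2, -91.6, 3.0], [538.8, -101.8, 3.0]] [565.5 -96.7   3. ] 54.392966558696585
hoodfront [[650.0, 1.4, 82.0], [679.6, -153.3, 82.0]] [664.8 -75.9  82. ] 157.5049863149505
hoodback [[752.2, 22.5, 82.0], [794.0, -142.8, 82.0]] [773.1 -60.2  82. ] 170.4669925831804
yaws 12.08774786546445 10.846997448439149 10.798882827291152 11.227392291502134
[[725. 272.  24.]]
[[ 548. -413.   45.]]
[[ 671. -410.   80.]]
```

step_arm(delta_pos=[[30.5,-28,0],[30.5,-28,0],[30.5,-28,0],[30.5,-28,0],[30.5,-28,0],[30.5,-28,0],[30.5,-28,0],[30.5,-28,0],[30.5,-28,0],[30.5,-28,0],[30.5,-28,0],[30.5,-28,0],[30.5,-28,0],[30.5,-28,0],[30.5,-28,0],[30.5,-28,0],[30.5,-28,0],[30.5,-28,0],[30.5,-28,0],[30.5,-28,0]], turn=[[0,0,0],[0,0,0],[0,0,0],[0,0,0],[0,0,0],[0,0,0],[0,0,0],[0,0,0],[0,0,0],[0,0,0],[0,0,0],[0,0,0],[0,0,0],[0,0,0],[0,0,0],[0,0,0],[0,0,0],[0,0,0],[0,0,0],[0,0,0]], fingers=[0,0,0,0,0,0,0,0,0,0,0,0,0,0,0,0,0,0,0,0], squeeze=40)

```text
time_s: 2.6
position: [563.3, 236.2, 196.5]
ee_rot: [0.0, 0.978, 0.208, -0.0]
force: [0.0, -0.1, 0.6]
gripper_width: 85.1
grasp_force: 0.0
```

step_arm(delta_pos=[[0,0,0],[0,0,0],[0,0,0],[0,0,0],[0,0,0],[0,0,0],[0,0,0],[0,0,0]], turn=[[0,0,-0.13],[0,0,-0.13],[0,0,-0.13],[0,0,-0.13],[0,0,-0.13],[0,0,-0.13],[0,0,0],[0,0,0]], fingers=[0,0,0,0,0,0,0,0])

```text
time_s: 3.6
position: [563.0, 234.9, 196.8]
ee_rot: [-0.0, 0.826, 0.564, -0.0]
force: [-0.3, -0.4, -0.5]
gripper_width: 85.6
grasp_force: 0.0
```

```bash
cat >> h.py <<'E'
from scipy.spatial.transform import Rotation as Rn
def tool(goal=None,yaw_y=None):
    s=read_state();q=s['ee_rot'];R=Rn.from_quat([q[1],q[2],q[3],q[0]]).as_matrix()
    y=np.degrees(np.arctan2(R[1,1],R[0,1]))
    print('t',round(s['time_s'],2),'pos',s['position'].round(1),'yaw y',round(y,2),'zax',R[:,2].round(4),'F',s['force'].round(1),'T',s['torque'].round(2),'w',round(s['gripper_width'],1),'gf',round(s['grasp_force'],1))
    if goal is not None: print('tool delta',(R.T@(np.array(goal)-s['position'])).round(1))
    if yaw_y is not None: print('turn z',round(np.radians((y-yaw_y+90)%180-90),4))
    return R,s
E
python3 - <<'E'
from h import *
tool([562.5,237.1,90],-20.8)
d=shot('wrist','w1');print(d['extrinsics'].round(3).tolist())
E
```

```text
t 3.6 pos [563.  234.9 196.8] yaw y -21.4 zax [-5.e-04 -1.e-04 -1.e+00] F [-0.3 -0.4 -0.5] T [0.03 0.09 0.05] w 85.6 gf 0.0
tool delta [  1.9  -1.2 106.8]
turn z -0.0105
[[0.931, -0.347, -0.111, 591.09], [-0.365, -0.887, -0.284, 307.371], [-0.0, 0.305, -0.952, 375.237], [0.0, 0.0, 0.0, 1.0]]
```

View pics/w1.png

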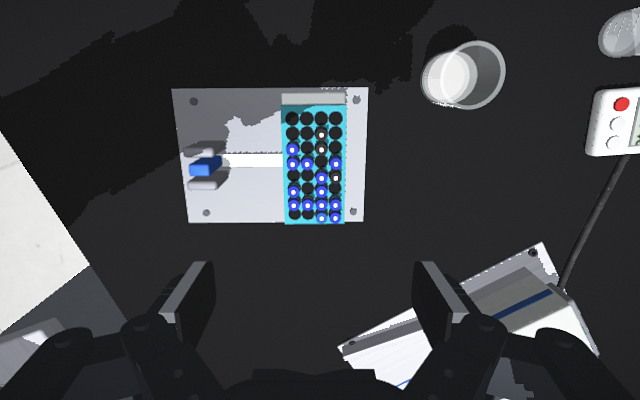

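The wrist view shows the teal rack at (281..345, 104..224), the stand corners at (171,88), (368,87), (364,222), (189,223), and the blue handle top around (206,163).

```bash
python3 - <<'E'
from h import *
d=load('w1');ang=lambda v:np.degrees(np.arctan2(v[1],v[0]))
P=lambda ps,z:world(d,*np.array(ps,float).T,z)
r=P([(281,104),(345,104),(344,223),(285,224)],49);s=P([(171,88),(368,87),(364,222),(189,223)],3);h=P([(206,163)],56)
print(r.round(1).tolist(),r.mean(0),[np.linalg.norm(r[i]-r[i-1]).round(1) for i in range(4)],ang(r[1]-r[0]),ang(r[2]-r[3]),ang(r[0]-r[3])-90)
print(s.mean(0),[np.linalg.norm(s[i]-s[i-1]).round(1) for i in range(4)],ang(s[1]-s[0]),ang(s[2]-s[3]),ang(s[1]-s[2])-90,ang(s[0]-s[3])-90,h, ang(r.mean(0)-h[0]))
E
```

```text
[[558.8, 306.8, 49.0], [613.9, 285.2, 49.0], [573.0, 174.1, 49.0], [515.8, 195.3, 49.0]] [565.36183501 240.38674469  49.        ] [np.float64(119.5), np.float64(59.2), np.float64(118.4), np.float64(61.0)] -21.37649704055713 -20.326995684707143 -21.069774191956952
[523.11048398 255.54618641   3.        ] [np.float64(150.8), np.float64(204.8), np.float64(150.8), np.float64(206.0)] -21.03824370021689 -21.032532627074964 -20.312390455562976 -20.757722463777498 [[471.54812074 282.94951928  56.        ]] -24.403538633519815
```

step_arm(delta_pos=[[4,-0.6,30],[0,0,40],[0,0,30],[0,0,25],[0,0,20],[0,0,15],[0,0,12],[0,0,7],[0,0,0]], turn=[[0,0,-0.009],[0,0,0],[0,0,0],[0,0,0],[0,0,0],[0,0,0],[0,0,0],[0,0,0],[0,0,0]], fingers=[0,0,0,0,0,0,0,0,0])

```text
time_s: 4.78
position: [563.9, 238.8, 17.9]
ee_rot: [-0.0, 0.823, 0.568, -0.0]
force: [-0.2, -0.0, 0.7]
gripper_width: 85.4
grasp_force: 0.0
```

step_arm(delta_pos=[[0,0,0],[0,0,0],[0,0,0],[0,0,0],[0,0,0],[0,0,0],[0,0,0],[0,0,0]], turn=[[0,0,0],[0,0,0],[0,0,0],[0,0,0],[0,0,0],[0,0,0],[0,0,0],[0,0,0]], fingers=[40,70,100,150,150,150,150,150])

```text
time_s: 5.78
position: [564.1, 238.8, 18.1]
ee_rot: [0.0, 0.823, 0.568, -0.0]
force: [0.3, 0.1, -0.6]
gripper_width: 35.5
grasp_force: 0.0
```

```bash
python3 -c "
from h import *
tool()"
```

```text
t 5.78 pos [564.1 238.8  18.1] yaw y -20.74 zax [-0. -0. -1.] F [ 0.3  0.1 -0.6] T [ 0.02  0.05 -0.08] w 35.5 gf 0.0
```

```bash
python3 - <<'E'
from h import *
a=shot('wrist','w2')['pixels'];b=shot('side','s2')['pixels']
A=cv2.resize(a[:,:,::-1],(480,300));B=cv2.resize(b[80:180,260:400,::-1],(420,300),interpolation=cv2.INTER_CUBIC)
cv2.imwrite('pics/m2.png',np.vstack([A,np.hstack([B,np.zeros((300,60,3),np.uint8)])]))
E
```

```text
(no output)
```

View pics/m2.png

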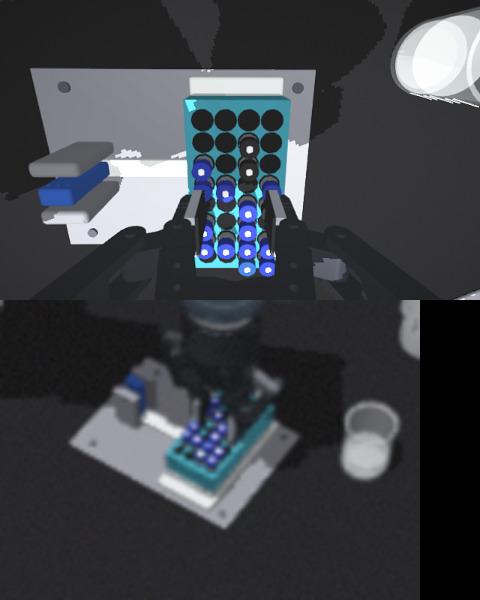

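The fingers show at about (195,200) and (277,200), inside the rack's footprint and apparently closed above or in it. I'll check heights with the depth.

```bash
python3 - <<'E'
from h import *
k=4/3
d=load('w2')
for n,u,v in(('racktop edge',210,100),('rack',280,110),('lfinger tip',195,195),('lfinger tip2',200,192),('lf mid',195,220),('rfinger tip',277,192),('rf tip2',272,192),('rf mid',275,220),('stand',150,85),('table',60,270),('table2',350,150),('plinth',235,86),('handletop',65,190)):
    print(n,world(d,[u*k],[v*k]).round(1))
d=load('w1')
print('w1',world(d,[284,330,315,206,230,600],[108,106,95,166,100,300]).round(1))
d=load('s2')
print('side',world(d,[260+170/3,260+185/3,260+205/3,260+225/3],[80+150/3,80+155/3,80+100/3,80+115/3]).round(1))
E
```

```text
racktop edge [[571.7 300.2  49.5]]
rack [[607.3 280.8  50.1]]
lfinger tip [[546.7 256.5  69.7]]
lfinger tip2 [[549.1 256.   66.7]]
lf mid [[549.2 254.   91.7]]
rfinger tip [[589.8 241.4  68.2]]
rf tip2 [[587.1 241.3  66.3]]
rf mid [[584.8 241.5  93.1]]
stand [[528.6 322.3   3.9]]
table [[373.2 199.8   1.2]]
table2 [[655.5 219.7   1.2]]
plinth [[587.  300.3  14.5]]
handletop [[471.5 282.2  58.1]]
w1 [[560.  302.5  49.4]
 [600.3 288.7  50.2]
 [590.9 302.3  13.9]
 [471.3 280.6  58.9]
 [506.4 329.8   5.6]
 [834.8 -59.5   3. ]]
side [[522.  201.8  49.1]
 [539.1 197.5  50.8]
 [549.4 244.8  85.7]
 [568.  261.3  48.6]]
```

```bash
python3 - <<'E'
from h import *
d=load('w1')
print('w1 tips',world(d,[206,203,420,424],[266,275,266,275]).round(1).tolist())
d=load('w2')
for u in(262,267,364,368):
    v=np.arange(236,300,4);print(u,[tuple(x) for x in np.c_[v,world(d,[u]*len(v),v).round(0)[:,1:]].astype(int).tolist()])
cv2.imwrite('pics/w2z.png',cv2.resize(d['pixels'][210:370,220:420,::-1],None,fx=3.7,fy=3.7,interpolation=cv2.INTER_CUBIC))
E
```

```text
w1 tips [[526.1, 260.2, 252.9], [525.8, 258.9, 257.8], [606.4, 229.1, 253.5], [606.1, 228.5, 259.3]]
262 [(236, 264, 64), (240, 258, 51), (244, 259, 59), (248, 312, 197), (252, 257, 63), (256, 257, 67), (260, 256, 70), (264, 256, 73), (268, 256, 77), (272, 256, 80), (276, 255, 82), (280, 255, 85), (284, 255, 88), (288, 255, 90), (292, 255, 92), (296, 253, 92)]
267 [(236, 263, 64), (240, 262, 65), (244, 259, 62), (248, 258, 64), (252, 256, 64), (256, 256, 66), (260, 256, 70), (264, 255, 73), (268, 256, 77), (272, 255, 80), (276, 255, 83), (280, 254, 85), (284, 253, 85), (288, 251, 84), (292, 250, 85), (296, 248, 85)]
364 [(236, 243, 52), (240, 243, 57), (244, 244, 61), (248, 243, 63), (252, 241, 63), (256, 241, 66), (260, 242, 70), (264, 242, 74), (268, 242, 77), (272, 242, 80), (276, 242, 82), (280, 242, 85), (284, 242, 89), (288, 243, 91), (292, 241, 91), (296, 240, 91)]
368 [(236, 243, 52), (240, 242, 54), (244, 243, 60), (248, 242, 63), (252, 241, 64), (256, 241, 67), (260, 241, 70), (264, 241, 73), (268, 241, 77), (272, 241, 79), (276, 241, 82), (280, 242, 86), (284, 242, 88), (288, 243, 92), (292, 242, 93), (296, 240, 93)]
```

View pics/w2z.png

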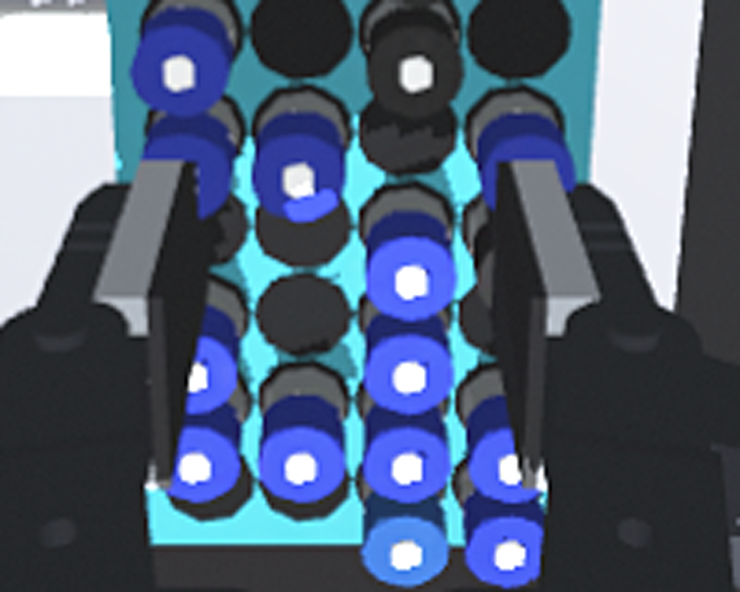

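The finger tips read z≈64 here, and in the free-air shot z≈253 with the TCP at 197. The pads therefore sit about 42 mm higher than the reported TCP implies, so the fingers closed above the caps and touched nothing. I'll open, then go lower in stages while watching the force.

step_arm(delta_pos=[[0,0,-8],[0,0,0],[0,0,0],[0,0,0],[0,0,0],[0,0,0],[0,0,10],[0,0,10],[0,0,0]], turn=[[0,0,0],[0,0,0],[0,0,0],[0,0,0],[0,0,0],[0,0,0],[0,0,0],[0,0,0],[0,0,0]], fingers=[150,0,0,0,0,0,0,0,0])

```text
time_s: 7.0
position: [562.7, 238.5, 4.4]
ee_rot: [-0.001, 0.823, 0.568, -0.001]
force: [-1.0, -0.2, -0.4]
gripper_width: 85.7
grasp_force: 0.0
```

```bash
python3 - <<'E'
from h import *
tool()
d=shot('wrist','w3')
u,v=np.meshgrid(np.arange(640),np.arange(400));u=u.ravel();v=v.ravel()
p=world(d,u,v);dep=d['depth'].ravel()
R,s=tool();q=(p-s['position'])@R  # tool coords
# lowest finger points: |y| 40..60, |x|<14, higher than 66 world
m=(dep>0)&(abs(q[:,0])<14)&(abs(q[:,1])>38)&(abs(q[:,1])<62)&(p[:,2]>15)
for sg in(-1,1):
    k=m&(sg*q[:,1]>0);i=np.argsort(p[k,2])[:300];print(sg,np.percentile(p[k,2],[0,1,5,20,50]).round(1),q[k][i].mean(0).round(1))
E
```

```text
t 7.0 pos [562.7 238.5   4.4] yaw y -20.74 zax [-3.e-03 -6.e-04 -1.e+00] F [-1.  -0.2 -0.4] T [-0.01 -0.01 -0.04] w 85.7 gf 0.0
t 7.05 pos [563.3 238.7   5.1] yaw y -20.74 zax [-1.8e-03 -4.0e-04 -1.0e+00] F [-0.1 -0.1  0. ] T [ 0.02 -0.    0.01] w 85.3 gf 0.0
-1 [ 52.8  56.4  62.2  76.9 101.1] [  1.1 -44.1 -52.3]
1 [ 52.6  56.4  62.9  78.7 102.7] [  1.7  42.8 -52.4]
```

View pics/w3.png

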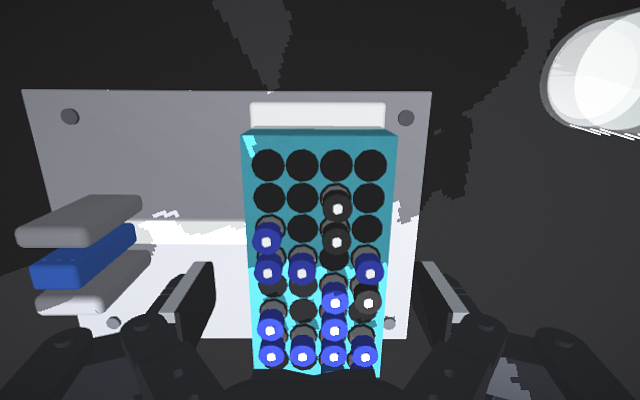

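The open finger tips, at (200,262) and (425,262), are at z≈53, flanking the rack and clear of it. The reported TCP lies about 37 mm beyond the real one. I'll go down another 27 mm and grip.

step_arm(delta_pos=[[0,0,9],[0,0,9],[0,0,9],[0,0,0]], turn=[[0,0,0],[0,0,0],[0,0,0],[0,0,0]], fingers=[0,0,0,0])

```text
time_s: 7.55
position: [563.1, 238.6, -22.2]
ee_rot: [-0.0, 0.823, 0.568, -0.001]
force: [1.0, -0.2, 0.5]
gripper_width: 85.1
grasp_force: 0.0
```

step_arm(delta_pos=[[0,0,0],[0,0,0],[0,0,0],[0,0,0],[0,0,0],[0,0,0],[0,0,0]], turn=[[0,0,0],[0,0,0],[0,0,0],[0,0,0],[0,0,0],[0,0,0],[0,0,0]], fingers=[30,60,90,120,120,120,120])

```text
time_s: 8.43
position: [564.8, 239.0, -20.2]
ee_rot: [0.0, 0.823, 0.568, 0.001]
force: [2.0, -0.6, 5.3]
gripper_width: 61.5
grasp_force: 45.5
```

```bash
python3 -c "
from h import *
tool()"
```

```text
t 8.43 pos [564.8 239.  -20.2] yaw y -20.74 zax [ 1.3e-03  3.0e-04 -1.0e+00] F [ 2.  -0.6  5.3] T [-0.01  0.18 -0.01] w 61.5 gf 45.5
```

step_arm(delta_pos=[[0,0,-5],[0,0,-15],[0,0,-25],[0,0,-30],[0,0,-25],[0,0,-20],[0,0,0]], turn=[[0,0,0],[0,0,0],[0,0,0],[0,0,0],[0,0,0],[0,0,0],[0,0,0]], fingers=[120,120,120,120,120,120,120])

```text
time_s: 9.3
position: [565.3, 239.2, 101.1]
ee_rot: [0.001, 0.823, 0.568, 0.002]
force: [0.5, 0.2, -5.1]
gripper_width: 61.5
grasp_force: 45.2
```

step_arm(delta_pos=[[-12.7,4.4,0],[-25,9,0],[-31.7,11.2,0],[-31.7,11.2,0],[-31.7,11.2,0],[-31.7,11.2,0],[-31.7,11.2,0],[-31.7,11.2,0],[-31.7,11.2,0],[-25,9,0],[-20,7,0],[-12.6,4.6,0],[0,0,0],[0,0,0],[0,0,0],[0,0,0],[0,0,0],[0,0,0],[0,0,0],[0,0,0]], turn=[[0,0,0],[0,0,0],[0,0,0],[0,0,0],[0,0,0],[0,0,0],[0,0,0],[0,0,0],[0,0,0],[0,0,0],[0,0,0],[0,0,0],[0,0,-0.08],[0,0,-0.1],[0,0,-0.1],[0,0,-0.1],[0,0,-0.1],[0,0,-0.079],[0,0,0],[0,0,0]], fingers=[120,120,120,120,120,120,120,120,120,120,120,120,120,120,120,120,120,120,120,120])

```text
time_s: 11.8
position: [556.7, -97.4, 98.9]
ee_rot: [-0.0, 0.635, 0.773, -0.0]
force: [-0.3, 0.7, -4.4]
gripper_width: 61.4
grasp_force: 45.0
```

```bash
python3 - <<'E'
from h import *
tool([557.6,-97.5,-18],11.3)
a=shot('wrist','w4')['pixels']
b=shot('top','t4')['pixels']
B=cv2.resize(b[138:248,270:390],None,fx=4.5,fy=4.5,interpolation=cv2.INTER_CUBIC)
cv2.imwrite('pics/t4c.png',B[:,:,::-1])
E
```

```text
t 11.8 pos [556.7 -97.4  98.9] yaw y 11.22 zax [-3.e-04  2.e-04 -1.e+00] F [-0.3  0.7 -4.4] T [-0.04 -0.02 -0.02] w 61.4 gf 45.0
tool delta [ -0.3   0.9 116.9]
turn z -0.0014
```

View pics/w4.png

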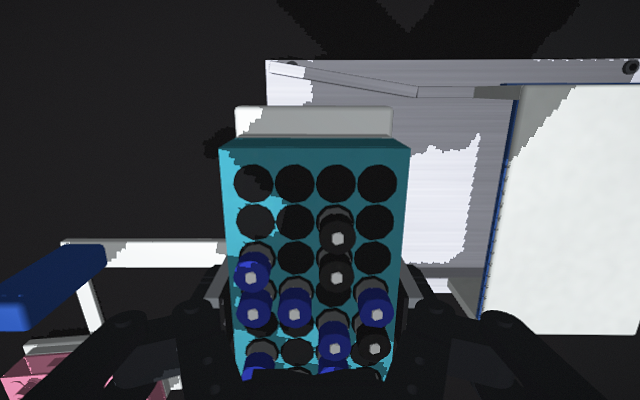

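The tray hangs level. The guide's left rim runs from (266,60) to (640,60), the hood's left face edge runs from about (525,85) to (640,84), and the hood's front edge runs from (519,95) to (481,318).

```bash
python3 - <<'E'
from h import *
d=load('w4');ang=lambda v:np.degrees(np.arctan2(v[1],v[0]))
P=lambda ps,z:world(d,*np.array(ps,float).T,z)
e=P([(266,60),(638,60)],3);h=P([(519,95),(481,318)],82);s=P([(525,85),(638,84)],82)
print('rim',e.round(1).tolist(),ang(e[1]-e[0]),'hood',h.round(1).tolist(),ang(h[0]-h[1])-90,'side',s.round(1).tolist(),ang(s[1]-s[0]))
print('depth',world(d,[300,600,540,470,285],[70,200,200,180,64]).round(1).tolist())
# rack offset in tool frame: top corners at z = underside+46 
R,st=tool()
zt=np.median(world(d,[230,300,390],[155,155,155])[:,2]);print('rack top z',zt)
r=P([(219,149),(410,149)],zt);print('rack back corners in tool',((r-st['position'])@R).round(1).tolist(), ang(r[1]-r[0]))
hd=P([(55,258)],zt+7);print('handle',hd,((hd-st['position'])@R).round(1))
E
```

```text
rim [[502.2, -6.9, 3.0], [773.1, 45.8, 3.0]] 10.998896156162706 hood [[652.1, -1.8, 82.0], [681.2, -143.3, 82.0]] 11.622381056350903 side [[653.3, 3.7, 82.0], [712.2, 15.5, 82.0]] 11.335685445165545
depth [[529.4, -9.8, 24.7], [720.5, -49.3, 83.5], [686.2, -56.2, 83.3], [682.0, -65.3, 4.5], [518.5, -8.0, 24.2]]
t 11.9 pos [556.8 -97.5  99. ] yaw y 11.25 zax [-2.e-04  1.e-04 -1.e+00] F [-0.2  0.3 -4.7] T [-0.    0.07 -0.05] w 61.7 gf 45.0
rack top z 168.38730589746007
rack back corners in tool [[60.0, -30.8, -69.4], [60.0, 30.6, -69.4]] 11.240764335683174
handle [[467.52647747 -89.91288062 175.3873059 ]] [[ 24.8 -86.1 -76.4]]
```

View pics/t4c.png

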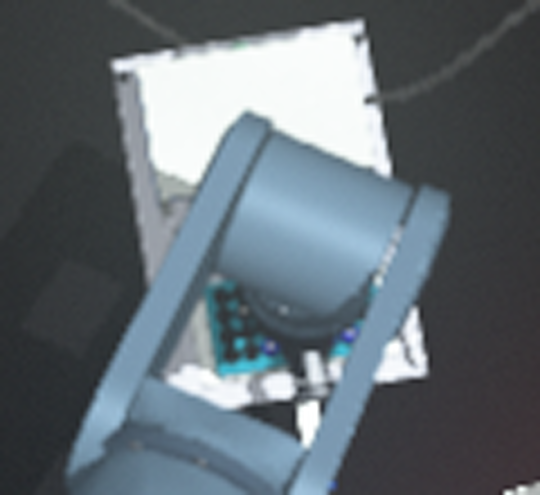

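step_arm(delta_pos=[[-1.5,5,15],[0,0,30],[0,0,30],[0,0,20],[0,0,10],[0,0,6],[0,0,4],[0,0,2],[0,0,1.5],[0,0,0]], turn=[[0,0,0],[0,0,0],[0,0,0],[0,0,0],[0,0,0],[0,0,0],[0,0,0],[0,0,0],[0,0,0],[0,0,0]], fingers=[120,120,120,120,120,120,120,120,120,120])

```text
time_s: 13.15
position: [562.1, -98.1, -19.2]
ee_rot: [0.0, 0.634, 0.773, 0.0]
force: [0.2, -0.1, -4.7]
gripper_width: 61.4
grasp_force: 45.0
```

```bash
python3 -c "
from h import *
tool()"
```

```text
t 13.15 pos [562.1 -98.1 -19.2] yaw y 11.29 zax [ 3.e-04 -1.e-04 -1.e+00] F [ 0.2 -0.1 -4.7] T [-0.    0.02  0.03] w 61.4 gf 45.0
```

step_arm(delta_pos=[[0,0,1],[0,0,0],[0,0,0],[0,0,0],[0,0,0],[0,0,0],[0,0,0],[0,0,-15],[0,0,-30],[0,0,-40],[0,0,-40],[0,0,-20],[0,0,0]], turn=[[0,0,0],[0,0,0],[0,0,0],[0,0,0],[0,0,0],[0,0,0],[0,0,0],[0,0,0],[0,0,0],[0,0,0],[0,0,0],[0,0,0],[0,0,0]], fingers=[120,100,60,0,0,0,0,0,0,0,0,0,0])

```text
time_s: 14.78
position: [563.7, -98.7, 127.6]
ee_rot: [0.003, 0.634, 0.773, 0.001]
force: [-0.3, 0.6, 0.8]
gripper_width: 85.1
grasp_force: 0.0
```

```bash
python3 - <<'E'
from h import *
tool()
shot('wrist','w5')
E
```

```text
t 14.78 pos [563.7 -98.7 127.6] yaw y 11.29 zax [ 0.0049 -0.002  -1.    ] F [-0.3  0.6  0.8] T [ 0.03  0.06 -0.03] w 85.1 gf 0.0
```

View pics/w5.png

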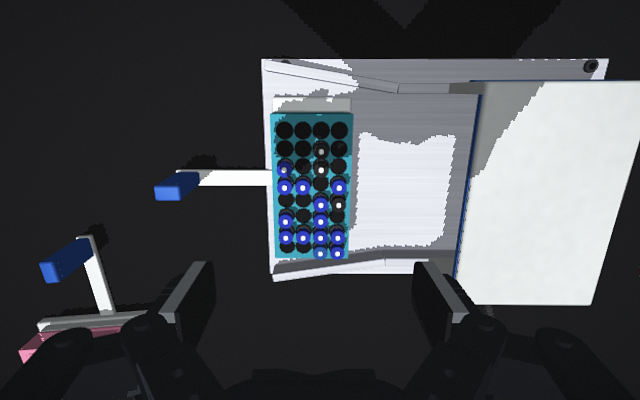

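The tray lies in the open front: rack at (271..354, 113..258), handle at (174,187), guide front edge from (262,59) to (270,273), hood front edge at about (478,95) to (455,278). I'll get the poses numerically.

```bash
cat > meas.py <<'E'
from h import *
import sys
d=load(sys.argv[1]);ang=lambda v:np.degrees(np.arctan2(v[1],v[0]))
u,v=np.meshgrid(np.arange(640),np.arange(400));u=u.ravel();v=v.ravel()
p=world(d,u,v);ok=d['depth'].ravel()>0;c=d['pixels'].reshape(-1,3).astype(int)
c0=np.array([521.3,-105.3]);a=np.radians(11.2);ex=np.array([np.cos(a),np.sin(a)]);ey=np.array([-ex[1],ex[0]])
g=np.c_[(p[:,:2]-c0)@ex-150,(p[:,:2]-c0)@ey,p[:,2]]
teal=ok&(c[:,1]>c[:,0]+25)&(c[:,2]>c[:,0]+25)&(abs(c[:,1]-c[:,2])<60)&(abs(g[:,2]-49.5)<4)&(abs(g[:,0]+100)<90)&(abs(g[:,1])<90)
q=g[teal];r=cv2.minAreaRect(q[:,:2].astype(np.float32));print('teal',len(q),'rect',r,'pct x',np.percentile(q[:,0],[1,99]).round(1),'y',np.percentile(q[:,1],[1,99]).round(1))
blue=ok&(c[:,2]>c[:,0]+50)&(c[:,2]>c[:,1]+40)&(g[:,2]>53)&(g[:,2]<64)&(abs(g[:,1])<40)&(g[:,0]<-150)
q=g[blue];print('handle top',len(q),q.mean(0).round(1),np.percentile(q[:,:2],[2,98],axis=0).round(1).tolist())
w=ok&(g[:,2]>22)&(g[:,2]<29)&(g[:,0]>-38)&(g[:,0]<-8)&(abs(g[:,1])>65)
for s in(1,-1):
    k=w&(s*g[:,1]>0);print('wall',s,k.sum(),np.percentile(g[k,1],[2,50,98]).round(1) if k.sum()>5 else '', np.polyfit(g[k,0],g[k,1],1).round(3) if k.sum()>20 else '')
hd=ok&(g[:,2]>79)&(g[:,2]<87)&(abs(g[:,1])<60)&(g[:,0]>-20)
bins=[(y,np.percentile(g[hd&(abs(g[:,1]-y)<6),0],1).round(1)) for y in range(-50,60,25) if (hd&(abs(g[:,1]-y)<6)).sum()>50];print('hood edge',bins)
hs=ok&(g[:,2]>79)&(g[:,2]<87)&(g[:,0]>10)&(g[:,0]<60)
print('hood sides y',np.percentile(g[hs,1],[0.5,99.5]).round(1))
E
python3 meas.py w5
```

```text
teal 4300 rect ((-108.67585754394531, 0.9794387817382812), (117.70313262939453, 61.48051834106445), 89.9499282836914) pct x [-139.1  -78.3] y [-56.8  59.4]
handle top 394 [-218.3    1.8   57.2] [[-228.0, -4.0], [-209.5, 7.2]]
wall 1 393 [73.8 77.5 81.3] [-5.0000e-03  7.7466e+01]
wall -1 251 [-80.6 -75.7 -72. ] [ 3.2000e-02 -7.5234e+01]
hood edge [(-50, np.float64(-0.5)), (-25, np.float64(-0.4)), (0, np.float64(-0.3)), (25, np.float64(-0.4)), (50, np.float64(-0.5))]
hood sides y [-78.5  80.7]
```

The tray is centred and in line: guide y offset about 0, yaw within 0.1°, x = -109. Next I'll go over the handle, turned by 90°.

step_arm(delta_pos=[[0.5,-16,0],[0.5,-25,0],[0.5,-30,0],[0.5,-25,0],[0.5,-15.5,0],[0,0,0],[0,0,0],[0,0,0],[0,0,0],[0,0,0],[0,0,0],[0,0,0],[0,0,0],[0,0,0],[0,0,0],[0,0,0],[0,0,0],[0,0,0]], turn=[[0,0,0],[0,0,0],[0,0,0],[0,0,0],[0,0,0],[0,0,0.08],[0,0,0.15],[0,0,0.15],[0,0,0.15],[0,0,0.15],[0,0,0.15],[0,0,0.15],[0,0,0.15],[0,0,0.15],[0,0,0.15],[0,0,0.14],[0,0,0],[0,0,0]], fingers=[0,0,0,0,0,0,0,0,0,0,0,0,0,0,0,0,0,0])

```text
time_s: 17.08
position: [452.1, -117.4, 124.3]
ee_rot: [-0.0, 0.995, 0.1, -0.0]
force: [0.6, -0.8, 0.2]
gripper_width: 85.4
grasp_force: 0.0
```

```bash
python3 - <<'E'
from h import *
tool([453.8,-117.6,-5],-78.8)
shot('wrist','w6')
E
python3 meas.py w6
```

```text
t 17.07 pos [ 452.1 -117.4  124.3] yaw y -78.51 zax [-5.e-04  3.e-04 -1.e+00] F [ 0.6 -0.8  0.2] T [ 0.01 -0.   -0.05] w 85.4 gf 0.0
tool delta [  1.7   0.6 129.3]
turn z 0.005
teal 5282 rect ((-112.87429809570312, 0.9598045349121094), (52.80355453491211, 117.68807983398438), 0.26636233925819397) pct x [-139.2  -87.9] y [-57.3  58.9]
handle top 396 [-217.8    0.8   57.2] [[-227.9, -4.6], [-208.9, 6.2]]
wall 1 0  
wall -1 0  
hood edge []Traceback (most recent call last):
  File "meas.py", line 18, in <module>
    print('hood sides y',np.percentile(g[hs,1],[0.5,99.5]).round(1))
                         ~~~~~~~~~~~~~^^^^^^^^^^^^^^^^^^^^
    return _quantile_unchecked(
        a, q, axis, out, overwrite_input, method, keepdims, weights)
    return _ureduce(a,
                    func=_quantile_ureduce_func,
    ...<5 lines>...
                    overwrite_input=overwrite_input,
                    method=method)
    r = func(a, **kwargs)
    result = _quantile(arr,
                       quantiles=q,
    ...<2 lines>...
                       out=out,
                       weights=wgt)
    slices_having_nans = np.isnan(arr[-1, ...])
                                  ~~~^^^^^^^^^
IndexError: index -1 is out of bounds for axis 0 with size 0
```

step_arm(delta_pos=[[1.7,0.6,15],[0,0,30],[0,0,30],[0,0,15],[0,0,10],[0,0,10],[0,0,10],[0,0,9],[0,0,0]], turn=[[0,0,0.005],[0,0,0],[0,0,0],[0,0,0],[0,0,0],[0,0,0],[0,0,0],[0,0,0],[0,0,0]], fingers=[140,140,140,140,140,140,140,140,140])

```text
time_s: 18.25
position: [453.5, -117.4, -5.0]
ee_rot: [-0.0, 0.995, 0.096, -0.001]
force: [-0.1, 1.2, -0.1]
gripper_width: 38.5
grasp_force: 0.0
```

```bash
python3 - <<'E'
from h import *
tool([453.8,-117.6,-5],-78.8)
shot('wrist','w7')
E
python3 meas.py w7 2>/dev/null
```

```text
t 18.25 pos [ 453.5 -117.4   -5. ] yaw y -78.96 zax [-1.1e-03  6.0e-04 -1.0e+00] F [-0.1  1.2 -0.1] T [-0.07  0.05  0.06] w 38.5 gf 0.0
tool delta [ 0.3  0.2 -0. ]
turn z -0.0027
teal 11552 rect ((-126.61651611328125, 0.9365196228027344), (25.866161346435547, 118.635498046875), 0.02566683106124401) pct x [-139.5 -114.6] y [-57.2  59.1]
handle top 1435 [-217.4    0.9   57.2] [[-228.0, -4.8], [-208.8, 6.7]]
wall 1 0  
wall -1 0  
hood edge []
```

Untouched and centred. Closing on the handle.

step_arm(delta_pos=[[0,0,0],[0,0,0],[0,0,0],[0,0,0],[0,0,0],[0,0,0]], turn=[[0,0,0],[0,0,0],[0,0,0],[0,0,0],[0,0,0],[0,0,0]], fingers=[170,195,215,235,235,235], squeeze=30)

```text
time_s: 19.05
position: [454.1, -117.8, -4.2]
ee_rot: [0.0, 0.995, 0.096, 0.0]
force: [-1.4, 0.2, 3.6]
gripper_width: 11.6
grasp_force: 32.8
```

```bash
python3 - <<'E'
from h import *
tool()
shot('wrist','w8')
E
python3 meas.py w8 2>/dev/null | head -2
```

```text
t 19.05 pos [ 454.1 -117.8   -4.2] yaw y -78.95 zax [ 2.e-04 -1.e-04 -1.e+00] F [-1.4  0.2  3.6] T [0.18 0.11 0.1 ] w 11.6 gf 32.8
teal 11563 rect ((-126.26221466064453, 0.906982421875), (26.791343688964844, 118.44712829589844), 0.07852637767791748) pct x [-139.5 -113.9] y [-57.3  59. ]
handle top 1364 [-217.4    0.7   57.2] [[-227.8, -4.8], [-208.8, 6.2]]
```

step_arm(delta_pos=[[4,0,0],[8,0,0],[10,-0.1,0],[10,0,0],[10,0,0],[10,-0.1,0],[10,0,0],[8,0,0],[5,0,0],[0,0,0]], turn=[[0,0,0],[0,0,0],[0,0,0],[0,0,0],[0,0,0],[0,0,0],[0,0,0],[0,0,0],[0,0,0],[0,0,0]], fingers=[235,235,235,235,235,235,235,235,235,235])

```text
time_s: 20.35
position: [528.3, -103.3, -4.1]
ee_rot: [0.0, 0.995, 0.096, 0.0]
force: [0.1, 0.6, 5.1]
gripper_width: 11.5
grasp_force: 33.0
```

```bash
python3 - <<'E'
from h import *
R,s=tool()
print('tool F',(R.T@s['force']).round(1))
shot('wrist','w9')
E
python3 meas.py w9 2>/dev/null
```

```text
t 20.35 pos [ 528.3 -103.3   -4.1] yaw y -78.95 zax [ 1.e-03 -4.e-04 -1.e+00] F [0.1 0.6 5.1] T [ 0.1  -0.04  0.03] w 11.5 gf 33.0
tool F [ 0.2 -0.5 -5.1]
teal 11301 rect ((-50.77975082397461, 0.3729057312011719), (118.55557250976562, 26.522750854492188), 89.83052062988281) pct x [-63.9 -38.3] y [-57.9  58.5]
handle top 154 [-151.4    0.3   57.4] [[-153.1, -5.2], [-150.0, 5.8]]
wall 1 376 [73.3 77.  81.2] [-6.1000e-02  7.4931e+01]
wall -1 373 [-80.2 -75.7 -71.9] [ 7.1000e-02 -7.3345e+01]
hood edge []
```

step_arm(delta_pos=[[5,-0.1,0],[10,-0.1,0],[10,-0.1,0],[10,-0.1,0],[10,-0.1,0],[10,0,0],[8,0,0],[5,0,0],[0,0,0]], turn=[[0,0,-0.001],[0,0,-0.001],[0,0,0],[0,0,0],[0,0,0],[0,0,0],[0,0,0],[0,0,0],[0,0,0]], fingers=[235,235,235,235,235,235,235,235,235])

```text
time_s: 21.52
position: [594.6, -89.7, -4.1]
ee_rot: [0.0, 0.995, 0.097, 0.0]
force: [-0.1, 0.7, 4.9]
gripper_width: 11.6
grasp_force: 33.1
```

```bash
python3 - <<'E'
from h import *
R,s=tool()
print('tool F',(R.T@s['force']).round(1))
c0=np.array([521.3,-105.3]);a=np.radians(11.2);p=s['position'][:2]-c0
print('tool g',p@[np.cos(a),np.sin(a)]-150,p@[-np.sin(a),np.cos(a)])
E
```

```text
t 21.52 pos [594.6 -89.7  -4.1] yaw y -78.84 zax [ 6.e-04 -3.e-04 -1.e+00] F [-0.1  0.7  4.9] T [0.05 0.1  0.03] w 11.6 gf 33.1
tool F [ 0.  -0.7 -4.9]
tool g -75.01924642539797 1.0931951185384592
```

step_arm(delta_pos=[[2,0,0],[2,0,0],[2,0,0],[2,0,0],[2,0,0],[2,0,0],[2,0,0]], turn=[[0,0,0],[0,0,0],[0,0,0],[0,0,0],[0,0,0],[0,0,0],[0,0,0]], fingers=[235,235,235,235,235,235,235])

```text
time_s: 22.4
position: [606.1, -87.3, -4.1]
ee_rot: [0.0, 0.995, 0.097, -0.002]
force: [-10.3, -2.2, 13.0]
gripper_width: 11.4
grasp_force: 34.1
```

step_arm(delta_pos=[[1,0,0],[1,0,0],[1,0,0]], turn=[[0,0,0],[0,0,0],[0,0,0]], fingers=[235,235,235])

```text
time_s: 22.78
position: [609.0, -86.7, -4.1]
ee_rot: [0.0, 0.995, 0.097, -0.002]
force: [-9.8, -1.1, 12.3]
gripper_width: 11.7
grasp_force: 34.1
```

step_arm(delta_pos=[[1,0,0],[1,0,0],[1,0,0]], turn=[[0,0,0],[0,0,0],[0,0,0]], fingers=[235,235,235])

```text
time_s: 23.15
position: [611.9, -86.2, -4.1]
ee_rot: [0.0, 0.995, 0.097, -0.002]
force: [-11.0, -1.6, 12.9]
gripper_width: 11.4
grasp_force: 34.1
```

step_arm(delta_pos=[[1,0,0],[1,0,0]], turn=[[0,0,0],[0,0,0]], fingers=[235,235])

```text
time_s: 23.4
position: [612.0, -86.1, -4.1]
ee_rot: [-0.0, 0.995, 0.097, -0.004]
force: [-20.2, -5.0, 19.1]
gripper_width: 11.4
grasp_force: 35.2
```

step_arm(delta_pos=[[1,0,0],[1,0,0]], turn=[[0,0,0],[0,0,0]], fingers=[235,235])

```text
time_s: 23.65
position: [612.0, -86.0, -4.2]
ee_rot: [-0.0, 0.995, 0.098, -0.006]
force: [-24.8, -4.9, 21.0]
gripper_width: 11.3
grasp_force: 35.3
```

```bash
python3 - <<'E'
from h import *
R,s=tool()
print('tool F',(R.T@s['force']).round(1))
c0=np.array([521.3,-105.3]);a=np.radians(11.2);p=s['position'][:2]-c0
print('tool g',p@[np.cos(a),np.sin(a)]-150,p@[-np.sin(a),np.cos(a)])
shot('wrist','w10')
E
python3 meas.py w10 2>/dev/null
```

```text
t 23.65 pos [612.  -86.   -4.2] yaw y -78.8 zax [-1.210e-02 -8.000e-04 -9.999e-01] F [-24.8  -4.9  21. ] T [-0.65  3.62  0.05] w 11.3 gf 35.3
tool F [-25.6  -0.  -20.7]
tool g -57.27609423305903 1.2912668927270015
```

The tray stopped at tray x≈52 with a steady rise in force and no sideways force, which fits the hard stop. I'll ease the push off, let go and back up, then check.

step_arm(delta_pos=[[-2,0,0],[-1.5,0,0],[0,0,0]], turn=[[0,0,0],[0,0,0],[0,0,0]], fingers=[235,235,235])

```text
time_s: 24.08
position: [612.3, -86.0, -4.2]
ee_rot: [-0.0, 0.995, 0.097, -0.002]
force: [-9.3, -1.9, 11.0]
gripper_width: 11.5
grasp_force: 34.1
```

step_arm(delta_pos=[[0,0,0],[0,0,0],[0,0,0],[0,0,0],[0,0,-8],[0,0,-20],[0,0,-40],[0,0,-40],[-30,0,-30],[-30,0,0],[-30,0,0],[-10,0,0],[0,0,0]], turn=[[0,0,0],[0,0,0],[0,0,0],[0,0,0],[0,0,0],[0,0,0],[0,0,0],[0,0,0],[0,0,0],[0,0,0],[0,0,0],[0,0,0],[0,0,0]], fingers=[200,170,140,140,140,140,140,140,140,140,140,140,140])

```text
time_s: 25.7
position: [516.7, -105.2, 134.8]
ee_rot: [0.0, 0.995, 0.097, 0.001]
force: [0.8, -0.5, -0.1]
gripper_width: 38.5
grasp_force: 0.0
```

```bash
python3 - <<'E'
from h import *
tool()
d=shot('wrist','w11')
u,v=np.meshgrid(np.arange(640),np.arange(400));u=u.ravel();v=v.ravel()
p=world(d,u,v);ok=d['depth'].ravel()>0;c=d['pixels'].reshape(-1,3).astype(int)
c0=np.array([521.3,-105.3]);a=np.radians(11.2);ex=np.array([np.cos(a),np.sin(a)]);ey=np.array([-ex[1],ex[0]])
g=np.c_[(p[:,:2]-c0)@ex-150,(p[:,:2]-c0)@ey,p[:,2]]
b=ok&(c[:,2]>c[:,0]+50)&(c[:,2]>c[:,1]+40)&(g[:,2]>53)&(g[:,2]<64)&(abs(g[:,1])<40)&(abs(g[:,0]+57)<40)
q=g[b];print('handle',len(q),q.mean(0).round(2),np.percentile(q[:,:2],[2,98],axis=0).round(1).tolist())
t=q[q[:,2]>55.5];r=cv2.minAreaRect(t[:,:2].astype(np.float32));print(r,t[:,2].mean())
h=ok&(g[:,2]>79)&(g[:,2]<87)&(abs(g[:,1])<60)&(g[:,0]>-30);print('hood edge',np.percentile(g[h,0],1) if h.sum()>50 else None)
# tongue: z ~5..9+3
k=ok&(g[:,2]>6)&(g[:,2]<13)&(abs(g[:,1]-1)<14)&(g[:,0]>-48)&(g[:,0]<0)
for x in range(-45,0,8):
    m=k&(abs(g[:,0]-x)<4)
    if m.sum()>10: print('tongue',x,m.sum(),np.percentile(g[m,1],[3,50,97]).round(1),np.median(g[m,2]).round(1))
E
```

```text
t 25.7 pos [ 516.7 -105.2  134.8] yaw y -78.87 zax [ 1.9e-03 -7.0e-04 -1.0e+00] F [ 0.8 -0.5 -0.1] T [ 0.   -0.03  0.04] w 38.5 gf 0.0
handle 498 [-57.95   0.95  57.34] [[-67.7, -4.8], [-48.4, 6.4]]
((-57.7504997253418, 0.8029046058654785), (18.96934700012207, 11.36385726928711), 0.08472675830125809) 57.449070224776676
hood edge None
tongue -45 47 [-12.2  -0.9   7.3] 9.6
tongue -37 192 [-5.8  0.7  7.3] 9.5
tongue -29 194 [-5.7  0.7  7.2] 9.6
tongue -21 203 [-5.7  0.7  7.1] 9.7
tongue -13 206 [-6.4  0.7  7.1] 9.7
```

```bash
python3 -c "
from workcell import manip
print(manip.finish_job())"
```

```text
the job is handed in; nothing more can be done
None
```

I handed the job in with the tray let go about 52 mm past the hood's front edge, centred and in line with the guide. The push met a firm stop there with no sideways force, so I take it as home with the plunger in; I couldn't see the plunger itself, and no verdict came back.

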